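Mingle the big and small lucky-dip beads

ROBOT

A 7-joint arm with a two-finger parallel gripper is mounted at the origin on the work surface. World frame = base frame: x ahead of the robot, y to its left, z up, the work surface at z = 0. Lengths are in m, angles in rad, forces in N, time in s.
With the tool pointing down it reaches from about 0.425 to 0.95 m from the base axis. Payload 4.7 kg.
Tool frame: the origin (TCP) lies at the very end of the fingers, on their centre line; the grasp point (between the pads) lies 19 mm behind it; z points along the fingers, y is the line along which they close (so a half turn about z gives the same grasp; the last joint's range is limited). The gripper opens to 87 mm and grips with 3 to 60 N. Pads are 19 mm wide; open, the fingers measure 117 mm over their backs; the gripper's body (75 mm by 190 mm) begins 51 mm behind the grasp point.
Start: joints at [-1.199, 0.469, -0.049, 1.532, 0.024, 1.141, -0.082], TCP at [0.263, 0.622, 0.223] pointing down, gripper open.
Joint ranges: [-2.59, 2.59], [-0.33, 1.99], [-1.39, 1.29], [0.1, 2.45], [-1.04, 4.18], [0.21, 1.99], [-2.66, 2.66]. Speed limits (rad/s): [2.57, 2.57, 3.14, 3.14, 3.14, 3.14, 3.14].

INTERFACE

Orientations are given as a unit quaternion [w, x, y, z].
In Python, from station import ctrl, cams, order gives the robot as it stands.
- The arm moves only by the tool send_rows, never from a script. Its argument "targets" is a list of rows, each a list of 7 numbers: the shift along the tool's x, y, z in units of 0.05 m (1.0 is 0.05 m), then the turn, a rotation vector about the tool's x, y, z in units of 0.5 rad (1.0 is 0.5 rad), then the opening, from 0 (shut) to 1 (fully open). In form: [[tx, ty, tz, rx, ry, rz, gripper], ...]. A call has 1 to 12 rows; each row shifts and turns the commanded pose from where the row before left it, along the tool's axes as they then stand; what a row does not reach is not made up. A row lasts 1/10 s, in which the tool goes at most 50 mm and 8.59 degrees, less where a joint would pass 70% of its speed; a pose out of reach is approached as far as the arm can. A call with a number of a shift or a turn outside -1 to 1 is refused whole. A call with a gripper value outside its range is refused whole. The fingers move at their own pace and stop on an object; "squeeze" is the grip in N (left out, the last holds). Time passes only in rows, so rows that do not move let the fingers close. It gives the time, the measured TCP pose, the force, the opening and the grip force at its end, in the units of the state.
- ctrl.read_state(): the state, without advancing time (a new reading comes with each control period).
- cams.read_camera(name): name is "scene" or "top" or "wrist"; returns the picture (384x512x3 uint8, red, green, blue); there is no depth.
- cams.camera_info(name): a dict with "fx", "fy", "cx", "cy" (pixels), "camera_from_world" (4x4, takes a point from world to camera coordinates); the wrist camera has in their place "T_tool_cam" (4x4, takes a point from camera to tool coordinates, whose origin is the TCP and whose axes are the flange's). Camera axes: x right, y up, looking along -z (the intrinsics and any distortion apply to the point x, -y, -z); pixel columns grow to the right and rows downward; lengths in m; the calibration is good to about 2 mm. A picture is of the moment at which its call begins: read the wrist's pose just before it. camera_info takes no time and is no camera call.
- order.close_job(): hands the job in; it is judged then, once.
The state is a dict: "t": time; "joints": joint angles; "dq": joint speeds; "tau": joint torques, N m; "ee_pos": TCP position; "ee_rot": TCP orientation; "ft_force": force on the tool from outside, world axes, zero at the start; "torque": the same for the moment, N m; "width": finger opening in m; "grip_force": force on a finger pad.
Only numpy, scipy, OpenCV 4.12 (cv2) and the standard library are available. Lean on these libraries where they do the work, as an engineer would, in place of code of your own. Each camera call takes 0.05 s, during which the arm holds its last target. There are 200 camera calls.

TASK

Get the lucky-dip bowl ready for the next customer: take the wooden stirrer out of its holder and stir the beads round with it until the big and the small ones are well mingled: every big bead has a small one right beside it, and every small bead a big one, touching or with no more than a finger's width between. Keep all beads in the bowl and your fingers off them, then stand the stirrer back in its holder, let go, and leave the other things on the desk where they are.

Things in the scene. Friction and masses are not known exactly. Their poses are not given: they have to be found in the camera images.
- stirrer_grip (a point): where to grip the wooden stirrer, a loose upright rod 131 mm long (70 g): on its axis, 100 mm above its underside; z up along the rod. Square shaft 20 x 20 mm, flat sides facing x and y, from 45 to 125 mm above the underside; a round end cap 24 mm wide, 6 mm high on top; a round foot 20 mm in diameter, 45 mm high, below. It stands loosely in its holder and may lean
- stirrer_foot (a point): centre of the flat underside of the stirrer's foot, on the rod's axis; z axis along the rod to the top
- holder_floor (a point): centre of the inner floor, 8 mm above the desk, of the stirrer's holder: a small plain white ceramic straight-sided pot, fixed to the desk, 65 mm tall, 58 mm across outside, 48 mm across inside, 57 mm deep. It stands to the left or to the right of the bowl; the mug stands on the other side
- bowl_floor (a point): centre of the inner floor, 12 mm above the desk, of the white ceramic bowl: flat floor, inside diameter about 102 mm at the floor, wall flaring outwards at about 45 degrees to 208 mm across inside at the rim, rim 60 mm above the desk. It is held fast by a round rubber mat under it and does not move
- mug: blue ceramic mug 80 mm across, 95 mm tall, with a handle; origin at the centre of its underside; bystander
- calculator: black desk calculator 165 x 120 x 18 mm, beyond the bowl, origin at the centre of its underside; bystander
- lighthouse: ceramic souvenir lighthouse 64 mm across its base, 130 mm tall, origin at the centre of its underside; bystander, to the right
- big0_center (a point): centre of a loose big round wooden bead, a ball 32 mm in diameter, of pale lacquered wood with a dark bore; one of four alike. It rolls, but soon comes to rest. At the start the beads lie in a ring about 44 mm from the bowl's centre, four big ones side by side on one half and four small ones on the other half; the middle is empty
- big1_center (a point): centre of a loose big round wooden bead, a ball 32 mm in diameter, of pale lacquered wood with a dark bore; one of four alike. It rolls, but soon comes to rest. At the start the beads lie in a ring about 44 mm from the bowl's centre, four big ones side by side on one half and four small ones on the other half; the middle is empty
- big2_center (a point): centre of a loose big round wooden bead, a ball 32 mm in diameter, of pale lacquered wood with a dark bore; one of four alike. It rolls, but soon comes to rest. At the start the beads lie in a ring about 44 mm from the bowl's centre, four big ones side by side on one half and four small ones on the other half; the middle is empty
- big3_center (a point): centre of a loose big round wooden bead, a ball 32 mm in diameter, of pale lacquered wood with a dark bore; one of four alike. It rolls, but soon comes to rest. At the start the beads lie in a ring about 44 mm from the bowl's centre, four big ones side by side on one half and four small ones on the other half; the middle is empty
- small0_center (a point): centre of a loose small round wooden bead, a ball 24 mm in diameter, of pale lacquered wood with a dark bore; one of four alike. It rolls, but soon comes to rest. At the start the beads lie in a ring about 44 mm from the bowl's centre, four big ones side by side on one half and four small ones on the other half; the middle is empty
- small1_center (a point): centre of a loose small round wooden bead, a ball 24 mm in diameter, of pale lacquered wood with a dark bore; one of four alike. It rolls, but soon comes to rest. At the start the beads lie in a ring about 44 mm from the bowl's centre, four big ones side by side on one half and four small ones on the other half; the middle is empty
- small2_center (a point): centre of a loose small round wooden bead, a ball 24 mm in diameter, of pale lacquered wood with a dark bore; one of four alike. It rolls, but soon comes to rest. At the start the beads lie in a ring about 44 mm from the bowl's centre, four big ones side by side on one half and four small ones on the other half; the middle is empty
- small3_center (a point): centre of a loose small round wooden bead, a ball 24 mm in diameter, of pale lacquered wood with a dark bore; one of four alike. It rolls, but soon comes to rest. At the start the beads lie in a ring about 44 mm from the bowl's centre, four big ones side by side on one half and four small ones on the other half; the middle is empty

How it is judged:
On the way, in this order (a step that is already met when the one before it is completed fails the run):
1. the stirrer's foot is down among the beads in the bowl (underside lower than 18 mm above the bowl's floor) (horizontal distance between stirrer_foot and bowl_floor below 0.07 m and z of stirrer_foot in the frame of bowl_floor below 0.018 m), for 0.1 s.
2. the beads are mingled: every big bead has a small one, and every small bead a big one, with centres less than 44 mm apart seen from above ((horizontal distance between big0_center and small0_center below 0.044 m or horizontal distance between big0_center and small1_center below 0.044 m or horizontal distance between big0_center and small2_center below 0.044 m or horizontal distance between big0_center and small3_center below 0.044 m) and (horizontal distance between big1_center and small0_center below 0.044 m or horizontal distance between big1_center and small1_center below 0.044 m or horizontal distance between big1_center and small2_center below 0.044 m or horizontal distance between big1_center and small3_center below 0.044 m) and (horizontal distance between big2_center and small0_center below 0.044 m or horizontal distance between big2_center and small1_center below 0.044 m or horizontal distance between big2_center and small2_center below 0.044 m or horizontal distance between big2_center and small3_center below 0.044 m) and (horizontal distance between big3_center and small0_center below 0.044 m or horizontal distance between big3_center and small1_center below 0.044 m or horizontal distance between big3_center and small2_center below 0.044 m or horizontal distance between big3_center and small3_center below 0.044 m) and (horizontal distance between small0_center and big0_center below 0.044 m or horizontal distance between small0_center and big1_center below 0.044 m or horizontal distance between small0_center and big2_center below 0.044 m or horizontal distance between small0_center and big3_center below 0.044 m) and (horizontal distance between small1_center and big0_center below 0.044 m or horizontal distance between small1_center and big1_center below 0.044 m or horizontal distance between small1_center and big2_center below 0.044 m or horizontal distance between small1_center and big3_center below 0.044 m) and (horizontal distance between small2_center and big0_center below 0.044 m or horizontal distance between small2_center and big1_center below 0.044 m or horizontal distance between small2_center and big2_center below 0.044 m or horizontal distance between small2_center and big3_center below 0.044 m) and (horizontal distance between small3_center and big0_center below 0.044 m or horizontal distance between small3_center and big1_center below 0.044 m or horizontal distance between small3_center and big2_center below 0.044 m or horizontal distance between small3_center and big3_center below 0.044 m)), for 0.1 s.
At the end, for the whole second after the job is handed in: All eight beads lie in the bowl, each with a bead of the other size less than 44 mm away (between centres, from above); the stirrer stands in its holder, its foot within 8 mm of the holder floor, upright or leaning on its rim by less than 0.65 rad; all is at rest (all of step 2 and horizontal distance between each of big0_center, big1_center, big2_center, big3_center, small0_center, small1_center, small2_center, small3_center and bowl_floor below 0.1 m and height (world z) of each of big0_center, big1_center, big2_center, big3_center, small0_center, small1_center, small2_center, small3_center below 0.065 m and horizontal distance between stirrer_foot and holder_floor below 0.022 m and z of stirrer_foot in the frame of holder_floor below 0.008 m and angle between stirrer_grip's own z axis and vertical below 0.65 rad and linear speed of each of big0, big1, big2, big3, small0, small1, small2, small3, stirrer below 0.02 m/s); the robot touches nothing.
It fails at once if a bead leaves the bowl (horizontal distance between any of big0_center, big1_center, big2_center, big3_center, small0_center, small1_center, small2_center, small3_center and bowl_floor above 0.112 m).
It fails at once if the fingers touch a bead (contact force between the fingers and big0 above 0.5 N or contact force between the fingers and big1 above 0.5 N or contact force between the fingers and big2 above 0.5 N or contact force between the fingers and big3 above 0.5 N or contact force between the fingers and small0 above 0.5 N or contact force between the fingers and small1 above 0.5 N or contact force between the fingers and small2 above 0.5 N or contact force between the fingers and small3 above 0.5 N).
It fails at once if the mug, calculator or lighthouse is shifted by more than 25 mm (distance of any of mug, calculator, lighthouse from where it was at the start of the episode above 0.025 m).
It also fails if it takes over 72 s, if anything falls off the work surface, if the arm or the gripper's body presses on something with over 40 N, if the wrist force passes 120 N, or if a joint passes its speed limit or range.

## Working session

There is one attempt and no reset: what is moved stays moved. The work goes in short steps, Python scripts to look and compute and a tool call to move; the robot and the scene stay as the last step left them, time stands still between calls to the robot, and variables do not carry over. Pictures are saved under pics/ and viewed, at most 10 in all, crops included, and the job is handed in when it is done.

Besides the shell and the picture viewer there is one more tool, called after "Call:" as name([rows], argument=value, ...), one row to a line, values as JSON. send_rows: Moves the arm, as the interface text tells. Shifts and turns lie within -1 to 1; 1 stands for 0.05 m of shift or 0.5 rad of turn. Its arguments: {"type":"object","properties":{"targets":{"type":"array","items":{"type":"array","items":{"type":"number"}}},"squeeze":{"type":"number"}},"required":["targets"]}

```bash
mkdir -p pics; cat > h.py <<'E'
import numpy as np, cv2
from station import ctrl, cams, order
from scipy.spatial.transform import Rotation as R
def snap(n,f):
    im=cams.read_camera(n); cv2.imwrite('pics/'+f,im[:,:,::-1]); return im
def px2w(n,u,v,z):
    c=cams.camera_info(n); T=np.linalg.inv(c['camera_from_world'])
    d=T[:3,:3]@np.array([(u-c['cx'])/c['fx'],-(v-c['cy'])/c['fy'],-1]); o=T[:3,3]
    return o+d*(z-o[2])/d[2]
def w2px(n,p):
    c=cams.camera_info(n); q=c['camera_from_world']@np.append(p,1)
    return c['cx']+c['fx']*q[0]/-q[2], c['cy']-c['fy']*q[1]/-q[2]
E
python3 - <<'E'
from h import *
a=snap('top','top0.png'); b=snap('scene','scene0.png')
cv2.imwrite('pics/both.png',cv2.resize(np.vstack([a,b])[:,:,::-1],(400,600)))
s=ctrl.read_state();print({k:np.round(v,3) for k,v in s.items()})
for n in('top','scene'):print(cams.camera_info(n))
E
```

```text
{'t': np.float64(0.1), 'joints': array([-1.199,  0.469, -0.049,  1.534,  0.024,  1.141, -0.082]), 'dq': array([-0.002, -0.003, -0.   , -0.003, -0.001,  0.001, -0.   ]), 'tau': array([ 0.0000e+00, -5.0918e+01, -8.1000e-02, -2.3683e+01, -6.1000e-02,
        3.5000e-02,  0.0000e+00]), 'ee_pos': array([0.263, 0.621, 0.222]), 'ee_rot': array([-0.   ,  0.199,  0.98 , -0.001]), 'ft_force': array([ 0.365, -0.313, -0.208]), 'torque': array([-0.014,  0.028, -0.003]), 'grip_force': np.float64(0.0), 'width': np.float64(0.087)}
{'fx': 394.01587064815305, 'fy': 394.01587064815305, 'cx': 253.35833068835464, 'cy': 191.1433036577474, 'camera_from_world': array([[ 1.24756021e-02, -9.99808163e-01, -1.50995791e-02,
         2.15229793e-04],
       [ 9.97346616e-01,  1.13589042e-02,  7.19075989e-02,
        -6.35959766e-01],
       [-7.17222896e-02, -1.59566047e-02,  9.97296997e-01,
        -9.64609771e-01],
       [ 0.00000000e+00,  0.00000000e+00,  0.00000000e+00,
         1.00000000e+00]])}
{'fx': 408.4421136983786, 'fy': 408.4421136983786, 'cx': 256.34700985531947, 'cy': 188.30495038368707, 'camera_from_world': array([[-9.74805393e-03,  9.99889903e-01, -1.11873572e-02,
         6.86102843e-03],
       [-7.18927838e-01,  7.68093474e-04,  6.95084293e-01,
         3.84625716e-01],
       [ 6.95016359e-01,  1.48186217e-02,  7.18841198e-01,
        -1.50255089e+00],
       [ 0.00000000e+00,  0.00000000e+00,  0.00000000e+00,
         1.00000000e+00]])}
```

View pics/top0.png

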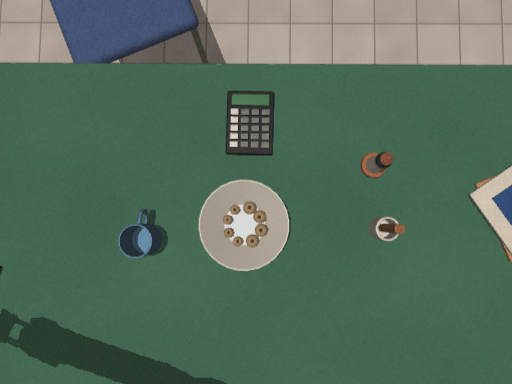

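View pics/scene0.png

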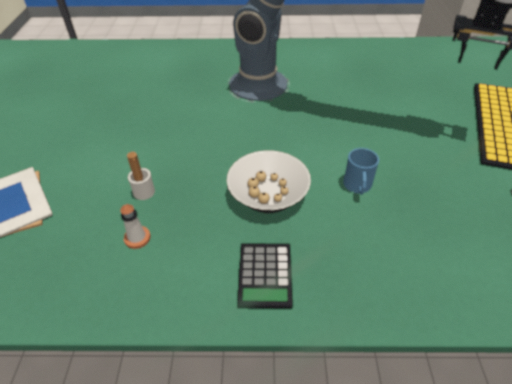

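Top view: bowl centre is near (244,225), with the big beads on its right half and the small ones on its left. The holder is at (387,229) with the stirrer leaning right, its cap near (400,229). The lighthouse is at (374,165), the mug at (136,241) and the calculator at (250,123).

```bash
python3 - <<'E'
from h import *
a=cv2.imread('pics/top0.png'); b=cv2.imread('pics/scene0.png')
f=lambda im,x,y,w,h,W,H:cv2.resize(im[y:y+h,x:x+w],(W,H),interpolation=cv2.INTER_CUBIC)
A=np.hstack([f(a,214,195,60,60,400,400)[:, :],f(a,360,195,60,60,400,400)])
B=np.hstack([f(b,110,145,60,60,200,200)]+[f(b,222,150,95,60,300,200)]+[np.zeros((200,300,3),np.uint8)])
cv2.imwrite('pics/c0.png',np.vstack([A,B]))
E
```

```text
(no output)
```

View pics/c0.png

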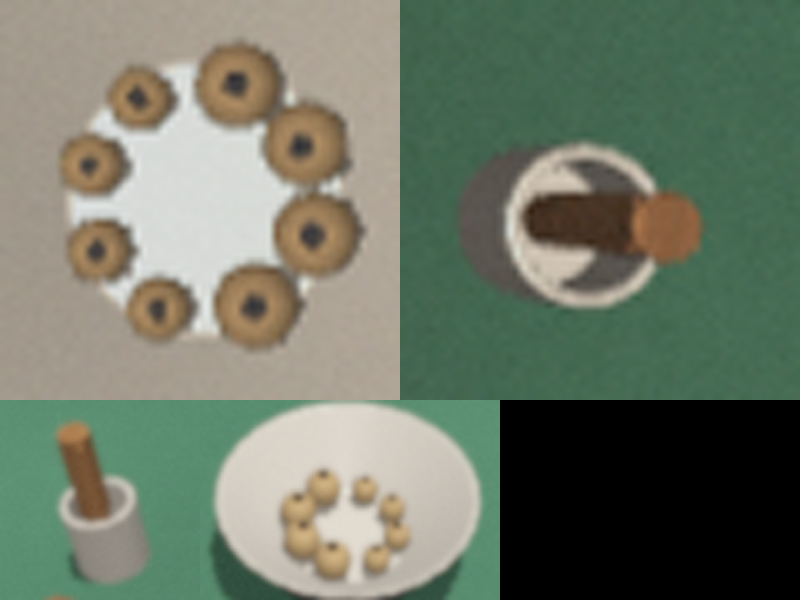

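```bash
python3 - <<'E'
from h import *
k=60/400
g=lambda x,y,ox,oy:(ox+x*k-.42,oy+y*k-.42)
pr=lambda n,p:print(n,np.round(p,4))
pr('pot',px2w('top',*g(186,225,360,195),.065))
for z in(.128,.134,.138):pr('cap%g'%z,px2w('top',*g(266,228,360,195),z))
pr('bowl floor',px2w('top',*g(205,200,214,195),.012))
pr('bowlrim',px2w('top',244,225,.060))
for x,y in((238,85),(306,145),(316,235),(256,305)):pr('B',px2w('top',*g(x,y,214,195),.028))
for x,y in((140,98),(94,164),(100,250),(159,309)):pr('S',px2w('top',*g(x,y,214,195),.024))
# scene: pot rim, cap
pr('pot sc',px2w('scene',110+98*.3-.4,145+(503-400)*.3-.4,.065))
for z in(.128,.134):pr('cap sc',px2w('scene',110+74*.3-.4,145+(433-400)*.3-.4,z))
for n,u,v,z in(('light',374,165,0),('lighttop',386,160,.13),('mug',136,241,.095),('mugh',143,215,.05),('calc',250,123,.018)):pr(n,px2w('top',u,v,z))
im=cv2.imread('pics/top0.png')
E
```

```text
pot [ 0.5481 -0.312   0.065 ]
cap0.128 [ 0.5486 -0.318   0.128 ]
cap0.134 [ 0.5487 -0.3159  0.134 ]
cap0.138 [ 0.5488 -0.3145  0.138 ]
bowl floor [0.552  0.0297 0.012 ]
bowlrim [0.5516 0.0286 0.06  ]
B [0.5951 0.0174 0.028 ]
B [ 0.5731 -0.0082  0.028 ]
B [ 0.5398 -0.0123  0.028 ]
B [0.5137 0.0096 0.028 ]
S [0.5899 0.0541 0.024 ]
S [0.565  0.0709 0.024 ]
S [0.5331 0.0681 0.024 ]
S [0.5115 0.0458 0.024 ]
pot sc [ 0.5505 -0.3105  0.065 ]
cap sc [ 0.5386 -0.3176  0.128 ]
cap sc [ 0.5454 -0.3147  0.134 ]
light [ 0.7083 -0.3004  0.    ]
lighttop [ 0.7014 -0.2895  0.13  ]
mug [0.5121 0.2766 0.095 ]
mugh [0.5726 0.2756 0.05  ]
calc [0.8104 0.0186 0.018 ]
```

Call:
send_rows([
  [0,0,0,0,0,-0.267,1],
  [0,0,0,0,0,-0.267,1],
  [0,0,0,0,0,-0.267,1],
  [-0.5,-0.3,0,0,0,0,1],
  [-0.5,-0.6,0,0,0,0,1],
  [-0.5,-0.6,0,0,0,0,1],
  [-0.5,-0.6,0,0,0,0,1],
  [-0.5,-0.6,0,0,0,0,1],
  [-0.5,-0.6,0,0,0,0,1],
  [-0.5,-0.6,0,0,0,0,1],
  [-0.5,-0.6,0,0,0,0,1],
  [-0.5,-0.6,0,0,0,0,1],
])

```text
t: 1.3
ee_pos: [0.4889, 0.3649, 0.2221]
ee_rot: [-0.0, 0.0, 1.0, -0.0]
ft_force: [1.0, 0.2, -0.1]
width: 0.0868
grip_force: 0.0
```

Call:
send_rows([
  [-0.5,-0.6,0,0,0,0,1],
  [-0.5,-0.6,0,0,0,0,1],
  [0,-0.7,0,0,0,0,1],
  [0,-0.7,0,0,0,0,1],
  [0,-0.7,0,0,0,0,1],
  [0,-0.7,0,0,0,0,1],
  [0,-0.7,0,0,0,0,1],
  [0,-0.7,0,0,0,0,1],
  [0,-0.7,0,0,0,0,1],
  [0,-0.7,0,0,0,0,1],
  [0,-0.7,0,0,0,0,1],
  [0,0,0,0,0,0,1],
])

```text
t: 2.5
ee_pos: [0.5375, -0.0149, 0.2223]
ee_rot: [-0.0, 0.005, 1.0, -0.001]
ft_force: [-0.7, -0.6, 0.3]
width: 0.087
grip_force: 0.0
```

Call:
send_rows([
  [0,-0.6,0,0,0,0,1],
  [-0.03,-0.6,0,0,0,0,1],
  [-0.03,-0.6,0,0,0,0,1],
  [-0.03,-0.6,0,0,0,0,1],
  [-0.03,-0.6,0,0,0,0,1],
  [-0.03,-0.6,0,0,0,0,1],
  [-0.03,-0.6,0,0,0,0,1],
  [-0.03,-0.6,0,0,0,0,1],
  [-0.03,-0.6,0,0,0,0,1],
  [0,-0.58,0,0,0,0,1],
  [0,0,0,0,0,0,1],
  [0,0,0,0,0,0,1],
])

```text
t: 3.7
ee_pos: [0.55, -0.307, 0.2219]
ee_rot: [-0.0, 0.0, 1.0, 0.001]
ft_force: [-0.5, -0.3, 0.0]
width: 0.0872
grip_force: 0.0
```

```bash
cat >> h.py <<'E'
def tcam():
    s=ctrl.read_state(); c=cams.camera_info('wrist'); q=s['ee_rot']
    T=np.eye(4); T[:3,:3]=R.from_quat([q[1],q[2],q[3],q[0]]).as_matrix(); T[:3,3]=s['ee_pos']
    return T@c['T_tool_cam'],c
def wpx(T,c,u,v,z):
    d=T[:3,:3]@np.array([(u-c['cx'])/c['fx'],-(v-c['cy'])/c['fy'],-1]); o=T[:3,3]
    return o+d*(z-o[2])/d[2]
E
python3 - <<'E'
from h import *
T,c=tcam(); np.save('T1.npy',T); im=snap('wrist','w1.png'); print(np.round(T,3),{k:v for k,v in c.items()if k!='T_tool_cam'}); print(ctrl.read_state()['ee_pos'])
E
```

```text
[[ 0.    -0.963 -0.269  0.477]
 [ 1.     0.    -0.    -0.307]
 [ 0.001 -0.269  0.963  0.384]
 [ 0.     0.     0.     1.   ]] {'fx': 271.9969394202159, 'fy': 271.9969394202159, 'cx': 254.83422537706323, 'cy': 187.80764360275992}
[ 0.55038037 -0.30598359  0.22193639]
```

View pics/w1.png

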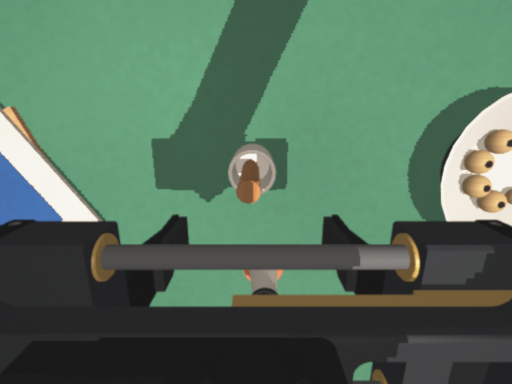

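Wrist view: the pot rim is centred near (252,170), and the stirrer cap near (249,190) sits midway between the fingers.

```bash
python3 - <<'E'
from h import *
T=np.load('T1.npy'); c=cams.camera_info('wrist')
print('pot',wpx(T,c,252,170,.065),'cap',[wpx(T,c,249,190,z).round(4) for z in(.134,.138)])
for p in [(.549,-.314,.138),(.549,-.314,.065)]:
    q=np.linalg.inv(T)@np.append(p,1);print(c['cx']+c['fx']*q[0]/-q[2],c['cy']-c['fy']*q[1]/-q[2])
E
```

```text
pot [ 0.54418983 -0.30998998  0.065     ] cap [array([ 0.5492, -0.3122,  0.134 ]), array([ 0.5481, -0.3121,  0.138 ])]
247.0239760745447 190.95968113529514
248.67338936298893 173.9293285470107
```

Call:
send_rows([
  [0,-0.1,0.3,0,0,0,1],
  [0,0,0.5,0,0,0,1],
  [0,0,0.5,0,0,0,1],
  [0,0,0.5,0,0,0,1],
  [0,0,0.5,0,0,0,1],
  [0,0,0.36,0,0,0,1],
  [0,0,0,0,0,0,1],
  [0,0,0,0,0,0,0.5],
  [0,0,0,0,0,0,0],
  [0,0,0,0,0,0,0],
  [0,0,0,0,0,0,0],
  [0,0,0,0,0,0,0],
], squeeze=30)

```text
t: 4.95
ee_pos: [0.5503, -0.3127, 0.0901]
ee_rot: [0.001, 0.0, 1.0, -0.0]
ft_force: [0.3, -0.2, 0.1]
width: 0.0548
grip_force: 0.0
```

Call:
send_rows([
  [0,0,0,0,0,0,0],
  [0,0,0,0,0,0,0],
  [0,0,0,0,0,0,0],
  [0,0,0,0,0,0,0],
])

```text
t: 5.35
ee_pos: [0.55, -0.3125, 0.0895]
ee_rot: [-0.0, 0.0, 1.0, 0.0]
ft_force: [0.7, 0.2, -0.4]
width: 0.0229
grip_force: 17.1
```

Call:
send_rows([
  [0,0,0,0,0,0,0],
  [0,0,0,0,0,0,0],
  [0,0,0,0,0,0,0],
  [0,0,-0.3,0,0,0,0],
  [0,0,-0.4,0,0,0,0],
  [0,0,-0.4,0,0,0,0],
  [0,0,-0.4,0,0,0,0],
  [0,0,-0.4,0,0,0,0],
  [0,0,-0.2,0,0,0,0],
  [0,0,0,0,0,0,0],
  [0,0,0,0,0,0,0],
])

```text
t: 6.45
ee_pos: [0.5497, -0.3123, 0.1942]
ee_rot: [-0.0, 0.0, 1.0, 0.0]
ft_force: [-0.6, 0.1, -1.1]
width: 0.0223
grip_force: 30.0
```

```bash
python3 - <<'E'
from h import *
s=ctrl.read_state();print(s['ee_pos'],s['width'],s['grip_force'],s['ft_force'])
a=snap('top','t2.png')[:,:,::-1]; b=snap('scene','s2.png')[:,:,::-1]; w=snap('wrist','w2.png')[:,:,::-1]
f=lambda im,x,y,w,h,W,H:cv2.resize(im[y:y+h,x:x+w],(W,H),interpolation=cv2.INTER_CUBIC)
cv2.imwrite('pics/c2.png',np.hstack([f(b,90,100,100,100,400,400),f(w,180,100,140,140,400,400)]))
E
```

```text
[ 0.54970716 -0.31226477  0.19415068] 0.022344928201247782 29.997862137343816 [-0.55375796  0.12260107 -1.11172613]
```

View pics/c2.png

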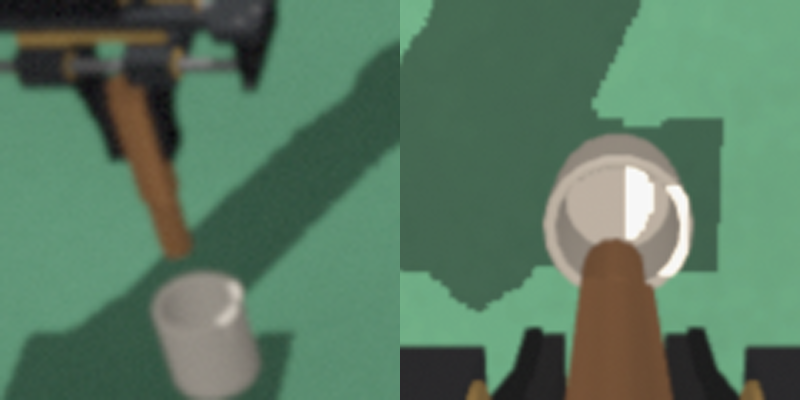

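The stirrer is held in the fingers: the foot end is at scene pixel (134,161) and wrist pixel (254,185), and the pot below is empty.

```bash
python3 - <<'E'
from h import *
T,c=tcam(); p=ctrl.read_state()['ee_pos']
fz=p[2]-.081
for d in((0,0),(.01,0),(0,.01)):
    P=[p[0]+d[0],p[1]+d[1],fz]
    q=np.linalg.inv(T)@np.append(P,1)
    print(w2px('scene',P),c['cx']+c['fx']*q[0]/-q[2],c['cy']-c['fy']*q[1]/-q[2])
E
```

```text
(np.float64(134.4188999458312), np.float64(161.94980607573586)) 254.40852192462657 192.9771034035575
(np.float64(133.5638777094086), np.float64(164.60307483217298)) 254.40988010097357 203.1369081070984
(np.float64(138.3116637441051), np.float64(161.94306329023195)) 265.1211271674058 192.97888262660248
```

Call:
send_rows([
  [0,0.3,0,0,0,0,0],
  [-0.05,0.54,0,0,0,0,0],
  [-0.05,0.6,0,0,0,0,0],
  [-0.05,0.6,0,0,0,0,0],
  [-0.05,0.6,0,0,0,0,0],
  [-0.05,0.6,0,0,0,0,0],
  [-0.05,0.6,0,0,0,0,0],
  [-0.05,0.6,0,0,0,0,0],
  [-0.05,0.6,0,0,0,0,0],
  [-0.05,0.4,0,0,0,0,0],
  [-0.05,0.2,0,0,0,0,0],
  [0,0,0,0,0,0,0],
])

```text
t: 7.8
ee_pos: [0.5751, -0.0283, 0.1942]
ee_rot: [-0.0, -0.002, 1.0, 0.0]
ft_force: [-0.2, -0.4, -1.2]
width: 0.0223
grip_force: 30.0
```

Call:
send_rows([
  [0,0,0,0,0,0,0],
  [0,0,0,0,0,0,0],
])

```text
t: 8.0
ee_pos: [0.5749, -0.0323, 0.1944]
ee_rot: [-0.0, 0.001, 1.0, -0.0]
ft_force: [0.2, -1.3, 0.2]
width: 0.0226
grip_force: 30.0
```

```bash
cat >> h.py <<'E'
def foot():
    s=ctrl.read_state(); q=s['ee_rot']; return s['ee_pos']+R.from_quat([q[1],q[2],q[3],q[0]]).apply([0,0,.081])
def wview(f):
    T,c=tcam(); im=snap('wrist',f); np.save('T.npy',T); print('foot',foot().round(4)); return im
def beads(pts):  # (u,v,'B'/'S') in wrist image of T.npy
    T=np.load('T.npy'); c=cams.camera_info('wrist')
    P=[(k,wpx(T,c,u,v,.028 if k=='B' else .024)) for u,v,k in pts]
    for i,(k,p) in enumerate(P):
        d=min(np.linalg.norm((p-q)[:2]) for kk,q in P if kk!=k) if len({k for k,_ in P})>1 else 0
        print(k,p[:2].round(4),'off mm',((p[:2]-[.552,.0295])*1000).round(0),'nearest other',round(d*1000,1))
E
python3 - <<'E'
from h import *
im=wview('w3.png'); print(ctrl.read_state()['ee_pos'])
cv2.imwrite('pics/w3c.png',cv2.resize(im[60:260,140:440,::-1],(750,500)))
E
```

```text
foot [ 0.5749 -0.0323  0.1135]
[ 0.57488458 -0.03221916  0.19445833]
```

View pics/w3c.png

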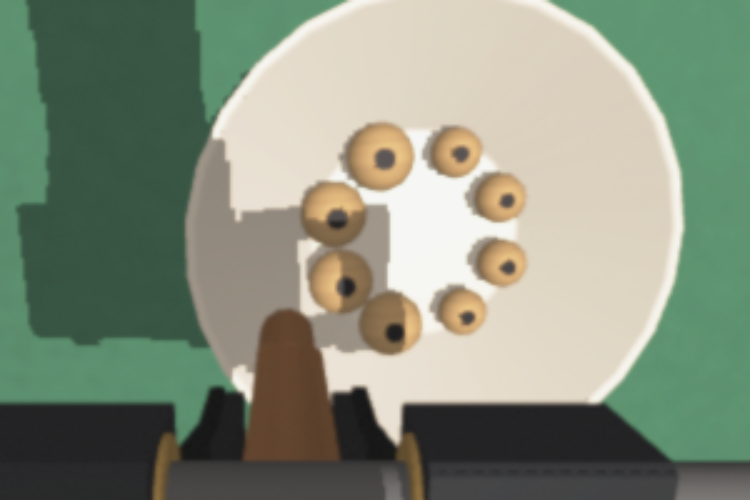

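Wrist crop: big beads at (380,155), (334,213), (340,281) and (390,322); small ones at (457,152), (500,197), (501,262) and (462,311). The foot hangs at about (287,325), outside the two middle big beads.

```bash
python3 - <<'E'
from h import *
beads([(140+x/2.5,60+y/2.5,k) for x,y,k in [(380,155,'B'),(334,213,'B'),(340,281,'B'),(390,322,'B'),(457,152,'S'),(500,197,'S'),(501,262,'S'),(462,311,'S')]])
E
```

```text
B [0.5137 0.0116] off mm [-38. -18.] nearest other 37.1
B [ 0.5408 -0.0096] off mm [-11. -39.] nearest other 64.7
B [ 0.5742 -0.006 ] off mm [ 22. -36.] nearest other 64.5
B [0.5953 0.0195] off mm [ 43. -10.] nearest other 37.1
S [0.5126 0.0487] off mm [-39.  19.] nearest other 37.1
S [0.5337 0.0708] off mm [-18.  41.] nearest other 62.5
S [0.5656 0.0739] off mm [14. 44.] nearest other 62.0
S [0.5907 0.0563] off mm [39. 27.] nearest other 37.1
```

Call:
send_rows([
  [0,0,0.3,0,0,0,0],
  [0,0,0.4,0,0,0,0],
  [0,0,0.4,0,0,0,0],
  [0,0,0.3,0,0,0,0],
  [0,0,0.06,0,0,0,0],
  [0,0,0,0,0,0,0],
  [0,0,0,0,0,0,0],
])

```text
t: 8.75
ee_pos: [0.5758, -0.031, 0.1224]
ee_rot: [0.001, 0.001, 1.0, -0.0]
ft_force: [0.7, -0.5, 0.1]
width: 0.0222
grip_force: 30.0
```

Call:
send_rows([
  [0,0.1,0.07,0,0,0,0],
  [0,0.1,0.09,0,0,0,0],
  [0,0.1,0.1,0,0,0,0],
  [0,0.1,0.1,0,0,0,0],
  [0,0.1,0,0,0,0,0],
  [0,0.1,0,0,0,0,0],
  [0,0.1,0,0,0,0,0],
  [0,0.1,0,0,0,0,0],
  [0,0.1,0,0,0,0,0],
  [0,0,0,0,0,0,0],
  [0,0,0,0,0,0,0],
])

```text
t: 9.85
ee_pos: [0.5752, 0.0145, 0.1036]
ee_rot: [0.0, 0.0, 1.0, -0.0]
ft_force: [-0.4, 0.2, -0.4]
width: 0.0224
grip_force: 30.0
```

```bash
python3 - <<'E'
from h import *
im=wview('w4.png')
cv2.imwrite('pics/w4c.png',cv2.resize(im[60:260,140:440,::-1],(750,500)))
E
```

```text
foot [0.5752 0.0142 0.0226]
```

View pics/w4c.png

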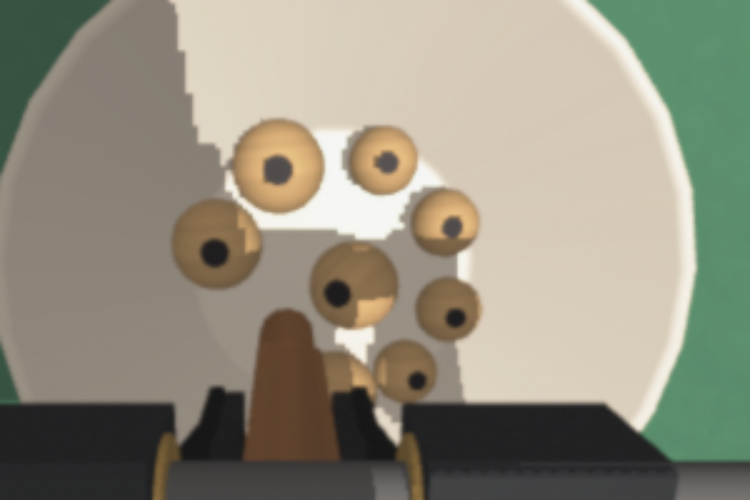

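The pushed big bead is now at crop (354,285), in the middle close to the small ones. The next one to move is at (216,244).

```bash
python3 - <<'E'
from h import *
beads([(140+x/2.5,60+y/2.5,k) for x,y,k in [(278,165,'B'),(216,244,'B'),(354,285,'B'),(345,385,'B'),(384,160,'S'),(446,222,'S'),(449,310,'S'),(406,371,'S')]])
E
```

```text
B [0.514  0.0117] off mm [-38. -18.] nearest other 36.7
B [ 0.5412 -0.0102] off mm [-11. -40.] nearest other 65.2
B [0.5559 0.0388] off mm [4. 9.] nearest other 37.0
B [0.5942 0.0364] off mm [42.  7.] nearest other 23.6
S [0.5125 0.0484] off mm [-39.  19.] nearest other 36.7
S [0.5339 0.0712] off mm [-18.  42.] nearest other 39.2
S [0.5662 0.0743] off mm [14. 45.] nearest other 37.0
S [0.59   0.0597] off mm [38. 30.] nearest other 23.6
```

Call:
send_rows([
  [0,-0.06,-0.3,0,0,0,0],
  [0,0,-0.4,0,0,0,0],
  [0,0,-0.34,0,0,0,0],
  [0.16,-0.23,0,0,0,0,0],
  [0.16,-0.23,0,0,0,0,0],
  [0.16,-0.23,0,0,0,0,0],
  [0.16,-0.23,0,0,0,0,0],
  [0,0,0,0,0,0,0],
  [0,0,0,0,0,0,0],
  [0,0,0,0,0,0,0],
])

```text
t: 10.9
ee_pos: [0.5434, -0.0339, 0.1554]
ee_rot: [0.0, -0.0, 1.0, 0.0]
ft_force: [-0.5, 0.1, -1.1]
width: 0.0222
grip_force: 30.0
```

Call:
send_rows([
  [0,0,0.3,0,0,0,0],
  [0,0,0.36,0,0,0,0],
  [0,0,0,0,0,0,0],
  [0,0,0,0,0,0,0],
  [0,0.1,0.07,0,0,0,0],
  [0,0.1,0.09,0,0,0,0],
  [0,0.1,0.1,0,0,0,0],
  [0,0.1,0.1,0,0,0,0],
  [0,0.1,0,0,0,0,0],
  [0,0.1,0,0,0,0,0],
  [0,0.1,0,0,0,0,0],
  [0,0.1,0,0,0,0,0],
])

```text
t: 12.1
ee_pos: [0.5431, 0.006, 0.1045]
ee_rot: [-0.0, 0.0, 1.0, 0.0]
ft_force: [-0.2, 0.4, -0.4]
width: 0.0224
grip_force: 30.0
```

Call:
send_rows([
  [0,0,0,0,0,0,0],
  [0,0,0,0,0,0,0],
  [0,0,0,0,0,0,0],
])

```text
t: 12.4
ee_pos: [0.5431, 0.0052, 0.1046]
ee_rot: [0.0, 0.0, 1.0, -0.0]
ft_force: [0.6, 0.6, -0.3]
width: 0.0224
grip_force: 30.0
```

```bash
python3 - <<'E'
from h import *
im=wview('w5.png')
cv2.imwrite('pics/w5c.png',cv2.resize(im[60:260,140:440,::-1],(750,500)))
E
```

```text
foot [0.5431 0.0052 0.0235]
```

View pics/w5c.png

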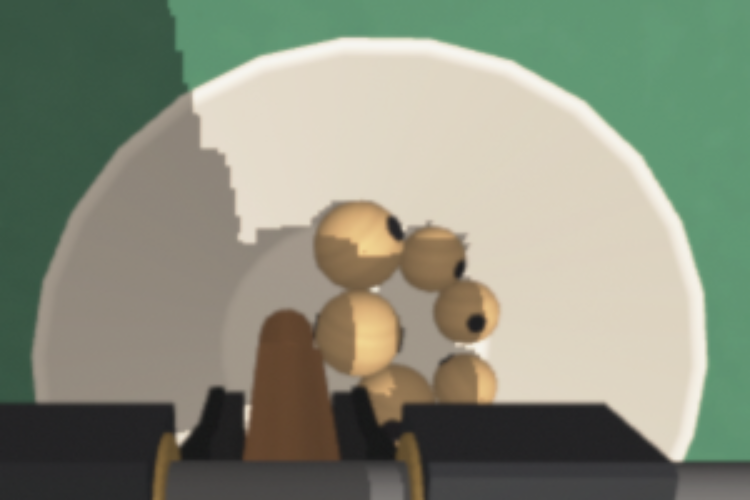

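Call:
send_rows([
  [0,-0.06,-0.3,0,0,0,0],
  [0,0,-0.5,0,0,0,0],
  [0,0,-0.5,0,0,0,0],
  [0,0,-0.5,0,0,0,0],
  [0,-0.3,0,0,0,0,0],
  [0,-0.6,0,0,0,0,0],
  [-0.05,-0.6,0,0,0,0,0],
  [-0.05,-0.6,0,0,0,0,0],
  [0,-0.6,0,0,0,0,0],
  [0,-0.6,0,0,0,0,0],
  [0,-0.6,0,0,0,0,0],
  [0,-0.6,0,0,0,0,0],
])

```text
t: 13.65
ee_pos: [0.5478, -0.224, 0.1945]
ee_rot: [0.0, 0.0, 1.0, 0.0]
ft_force: [0.9, 0.1, -1.4]
width: 0.0223
grip_force: 30.0
```

Call:
send_rows([
  [0,-0.6,0,0,0,0,0],
  [0,-0.6,0,0,0,0,0],
  [0,-0.4,0,0,0,0,0],
  [0,-0.2,0,0,0,0,0],
  [0,0,0,0,0,0,0],
  [0,0,0,0,0,0,0],
  [0,0,0,0,0,0,0],
])

```text
t: 14.35
ee_pos: [0.5485, -0.3107, 0.1944]
ee_rot: [0.0, -0.001, 1.0, 0.001]
ft_force: [-0.2, -0.5, -0.6]
width: 0.0223
grip_force: 30.0
```

```bash
python3 - <<'E'
from h import *
print('foot',foot())
a=snap('top','t6.png')[:,:,::-1];w=snap('wrist','w6.png')[:,:,::-1]
f=lambda im,x,y,w,h,W,H:cv2.resize(im[y:y+h,x:x+w],(W,H),interpolation=cv2.INTER_CUBIC)
cv2.imwrite('pics/c6.png',np.hstack([f(a,214,195,60,60,400,400),f(w,180,100,140,140,400,400)]))
E
```

```text
foot [ 0.54853054 -0.31056445  0.11341117]
```

View pics/c6.png

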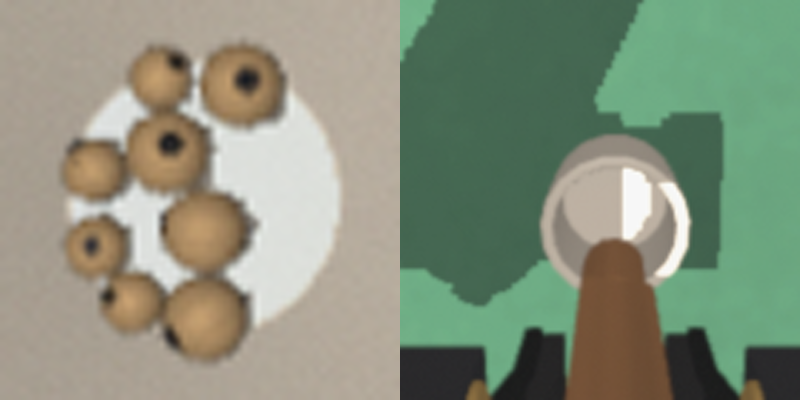

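Top crop: big beads at (243,84), (168,151), (206,231) and (206,318); small ones at (160,77), (95,170), (97,246) and (132,302). The foot hangs over the pot.

```bash
python3 - <<'E'
from h import *
g=lambda x,y,z:px2w('top',214+x*.15-.42,195+y*.15-.42,z)[:2]
B=np.array([g(x,y,.028) for x,y in((243,84),(168,151),(206,231),(206,318))]);S=np.array([g(x,y,.024) for x,y in((160,77),(95,170),(97,246),(132,302))])
print((np.linalg.norm(B[:,None]-S[None],axis=2)*1000).round(1))
E
```

```text
[[31.3 64.  81.3 91. ]
 [27.9 28.4 44.2 57.7]
 [60.  47.4 41.2 38.3]
 [91.2 68.8 48.7 28.3]]
```

Call:
send_rows([
  [0,0,0.3,0,0,0,0],
  [0,0,0.4,0,0,0,0],
  [0,0,0.4,0,0,0,0],
  [0,0,0.4,0,0,0,0],
  [0,0,0.3,0,0,0,0],
  [0,0,0.2,0,0,0,0],
  [0,0,0.06,0,0,0,0],
  [0,0,0,0,0,0,0],
  [0,0,0,0,0,0,0],
])

```text
t: 15.35
ee_pos: [0.5486, -0.3129, 0.0923]
ee_rot: [0.001, 0.0, 1.0, -0.0]
ft_force: [0.4, -0.8, -1.2]
width: 0.0223
grip_force: 30.0
```

Call:
send_rows([
  [0,0,0,0,0,0,0.3],
  [0,0,0,0,0,0,0.6],
  [0,0,0,0,0,0,1],
  [0,0,0,0,0,0,1],
  [0,0,0,0,0,0,1],
  [0,0,0,0,0,0,1],
  [0,0,0,0,0,0,1],
  [0,0,0,0,0,0,1],
  [0,0,0,0,0,0,1],
])

```text
t: 16.25
ee_pos: [0.548, -0.3125, 0.0914]
ee_rot: [-0.0, 0.0, 1.0, 0.0]
ft_force: [-0.4, -0.3, -0.2]
width: 0.0815
grip_force: 0.0
```

Call:
send_rows([
  [0,0,0,0,0,0,1],
  [0,0,-0.2,0,0,0,1],
  [0,0,-0.4,0,0,0,1],
  [0,0,-0.5,0,0,0,1],
  [0,0,-0.5,0,0,0,1],
  [0,0,-0.5,0,0,0,1],
  [0,0,-0.5,0,0,0,1],
  [0.4,0,-0.3,0,0,0,1],
  [0.4,0,0,0,0,0,1],
  [0,0,0,0,0,0,1],
  [0,0,0,0,0,0,1],
  [0,0,0,0,0,0,1],
])

```text
t: 17.45
ee_pos: [0.509, -0.3121, 0.2365]
ee_rot: [0.0, -0.0, 1.0, 0.0]
ft_force: [-0.4, -0.0, -0.0]
width: 0.0866
grip_force: 0.0
```

```bash
python3 - <<'E'
from h import *
s=ctrl.read_state();print(s['ee_pos'],s['ft_force'])
a=snap('top','t7.png')[:,:,::-1];b=snap('scene','s7.png')[:,:,::-1]
d=cv2.absdiff(a[195:255,214:274],cv2.imread('pics/t6.png')[195:255,214:274]);print('bead change',d.max())
f=lambda im,x,y,w,h,W,H:cv2.resize(im[y:y+h,x:x+w],(W,H),interpolation=cv2.INTER_CUBIC)
cv2.imwrite('pics/c7.png',np.hstack([f(a,214,195,60,60,400,400),f(b,95,125,80,80,400,400)]))
E
```

```text
[ 0.5089513  -0.31208313  0.23646098] [-0.4107841  -0.03934783 -0.01826113]
bead change 9
```

View pics/c7.png

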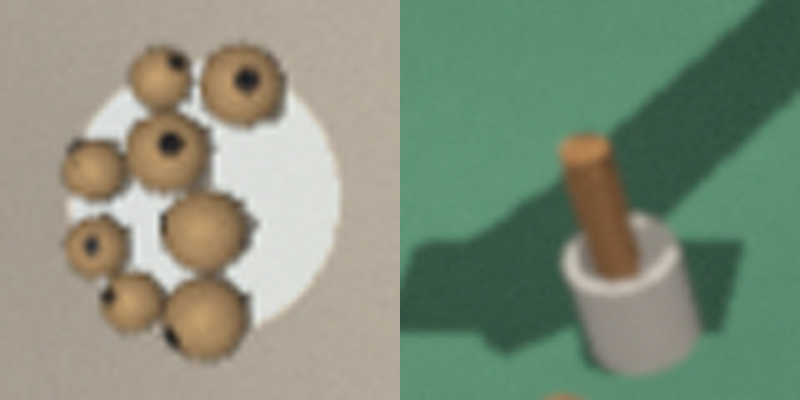

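The beads haven't moved, and the stirrer stands upright in its holder with its cap at crop (587,148). I'm handing the job in.

```bash
python3 -c "
from h import *
print(order.close_job())"
```

```text
the job is handed in; nothing more can be done
None
```

I handed the job in at about 17.5 s: the beads are mingled, the stirrer is back in its holder and released, and the other things were left alone; the tightest bead pairing measures about 41 mm against the 44 mm limit, and no verdict came back.

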